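# Unscrew the lid of the tall spatula canister

### The job

Open the taller of the two steel canisters for refilling: unscrew its lid anticlockwise (seen from above) until the thread lets go, about a quarter turn, lift it off and set it down gently, right way up, flat in the shallow steel tray. Leave the lower canister closed.

Things in the scene. Friction and masses are not known exactly. Their poses are not given: they have to be found in the camera images.
- tall_lid_grip (a point): TALL canister's steel screw lid, 160 g: cap 76 mm across, 23 mm high, with an upright black grip bar on top, 54 long, 12 thick, 38 high. Point: on the axis in the bar, 14 below its top, 24 above the cap's flat top, 47 above the lid's lower edge; pinch here from above. x along the bar, y across it, z up. Turn it anticlockwise 80 degrees (1.4 rad), easy, no rise, then lift straight up.
- tall_mouth (a point): TALL canister's mouth: rim centre, 168 mm above the table, under the lid. Steel, 76 across, foot fixed to the table, neck 52 wide, 18 high. x: the bar's direction (within 10 degrees) when shut. Quick thread: shut, the lid has 1-3 mm play but cannot lift; anticlockwise it frees after 35-50 degrees, meets a stop at 115-130; clockwise stops within 25. Lift 20 mm to clear. Bar top at 212 mm.
- low_lid_grip (a point): LOWER canister's lid, to be left on: same lid as the tall one's (76 mm across, bar 54 x 12 x 38 mm); this point lies at the same place in it, on the axis, 14 mm below the bar's top; x along the bar, z up. Its canister is like the tall one but 55 mm lower: the bar's top is 157 mm above the table.
- tray_in (a point): Shallow open steel tray, fixed, 200 x 160 mm outside (long side along its x), 16 mm high with 3 mm walls. This point is the centre of its inner floor, 3 mm above the table; z is up. It starts empty.
There are look-alikes about, which are no part of the job. Leave any orange look-alike of the part that bears tall_lid_grip alone.

How it is judged:
On the way, in this order (a step that is already met when the one before it is completed fails the run):
1. the tall canister's lid is turned about 40 degrees or more from its screwed-down position while still on the neck (angle between the x axis of tall_lid_grip and the x axis of tall_mouth, either way round above 0.7 rad and horizontal distance between tall_lid_grip and tall_mouth below 0.015 m and z of tall_lid_grip in the frame of tall_mouth below 0.042 m), for 0.05 s.
2. the lid is lifted clear of the neck (z of tall_lid_grip in the frame of tall_mouth above 0.06 m), for 0.1 s.
At the end, for the whole second after the job is handed in: The tall canister's lid lies at rest, right way up and flat (within 5 degrees) on the floor of the steel tray, wholly inside its walls (its centre within 64 mm along and 44 mm across of the tray's centre), let go; the lower canister's lid is still on, within 20 mm of where it was (x of tall_lid_grip in the frame of tray_in between -0.064 and 0.064 m and y of tall_lid_grip in the frame of tray_in between -0.044 and 0.044 m and z of tall_lid_grip in the frame of tray_in between 0.043 and 0.051 m and angle between tall_lid_grip's own z axis and vertical below 0.08 rad and linear speed of tall_lid below 0.02 m/s and distance of low_lid_grip from where it was at the start of the episode below 0.02 m); the robot touches nothing.
It fails at once if the lower canister's lid is moved more than 20 mm (distance of low_lid_grip from where it was at the start of the episode above 0.02 m).
It fails at once if the tall canister's lid is dropped (falls freely faster than 0.6 m/s, some 18 mm) (contact force between tall_lid and anything else below 0.2 N and linear speed of tall_lid above 0.6 m/s).
It also fails if it takes over 43 s, if anything falls off the work surface, if the arm or the gripper's body presses on something with over 40 N, if the wrist force passes 120 N, or if a joint passes its speed limit or range.

### The arm

A 6-joint arm with a two-finger parallel gripper is mounted at the origin on the work surface. World frame = base frame: x ahead of the robot, y to its left, z up, the work surface at z = 0. Lengths are in m, angles in rad, forces in N, time in s.
With the tool pointing down it reaches from about 0.25 to 0.8 m from the base axis. Payload 8.5 kg.
Tool frame: the origin (TCP) lies at the very end of the fingers, on their centre line; the grasp point (between the pads) lies 19 mm behind it; z points along the fingers, y is the line along which they close (so a half turn about z gives the same grasp; the last joint's range is limited). The gripper opens to 85 mm and grips with 20 to 120 N. Pads are 22 mm wide; open, the fingers measure 114 mm over their backs; the gripper's body (76 mm by 85 mm) begins 54 mm behind the grasp point. The pads swing forward as they close: fully open they stand 13 mm farther back than shut.
Start: joints at [-1.136, 0.238, -0.013, 1.319, 0, 1.571], TCP at [0.221, -0.476, 0.231] pointing down, gripper open.
Joint ranges: [-2.66, 2.66], [-1.03, 1.9], [-1.14, 1.46], [-1.82, 2.27], [-1.45, 1.34], [-3.14, 3.14]. Speed limits (rad/s): [2.22, 2.22, 2.79, 3.14, 3.14, 3.14].

### API

Orientations are given as [roll, pitch, yaw] about the fixed x, y, z axes, in that order (R = Rz(yaw) Ry(pitch) Rx(roll)).
In Python, from cell import arm gives the robot as it stands. The module is installed in compiled form; this text tells all that it offers. Calls block until the motion is done:
- arm.goto(position, orientation): joint-space move of the TCP to a pose.
- arm.movel(position, rotation=None, max_speed=0.15, contact_N=None): straight line of the TCP; rotation=None keeps the orientation; max_speed is the mean speed in m/s. With contact_N (N) it stops when the force on the tool has changed by that much, and returns True; else False.
- arm.move_joints(angles): joint-space move.
- arm.set_gripper(opening, grasp_force=None): finger opening in m; grasp_force is the grip in N (None keeps the last); returns when the fingers have stopped.
- arm.pause(seconds).
- arm.ik(position, orientation): joint angles nearest the present ones, or None.
- arm.observe(): the state.
- arm.snapshot(name): name is "scene" or "side" or "wrist"; returns the picture (400x640x3 uint8, blue, green, red); there is no depth.
- arm.camera_model(name): a dict with "camera_matrix" (3x3 intrinsics, pixels), "view" (4x4, takes a point from world to camera coordinates). Camera axes: x right, y up, looking along -z (the intrinsics and any distortion apply to the point x, -y, -z); pixel columns grow to the right and rows downward; lengths in m; the calibration is good to about 2 mm. A picture is of the moment at which its call begins: read the wrist's pose just before it. camera_model takes no time and is no camera call; for the wrist camera it gives the pose at the moment of the call.
A pose or a line that the arm cannot do raises arm.PlanningError and nothing moves.
- arm.finish_job(): hands the job in; it is judged then, once.
The state is a dict: "time": time; "joint_pos": joint angles; "dq": joint speeds; "effort": joint torques, N m; "position": TCP position; "orientation": TCP orientation; "ft_force": force on the tool from outside, world axes, zero at the start; "moment": the same for the moment, N m; "finger_gap": finger opening in m; "finger_force": force on a finger pad.
Only numpy, scipy, OpenCV 4.12 (cv2) and the standard library are available. Lean on these libraries where they do the work, as an engineer would, in place of code of your own. Each camera call takes 0.05 s, during which the arm holds its last target. There are 200 camera calls.

## Working session

There is one attempt and no reset: what is moved stays moved. The work goes in short steps, each a Python script; the robot and the scene stay as the last script left them, time stands still between calls to the robot, and variables do not carry over. Pictures are saved under pics/ and viewed, at most 10 in all, crops included, and the job is handed in when it is done.

```bash
mkdir -p pics; cat > h.py <<'E'
import numpy as np, cv2
from cell import arm
def snap(n,f):
    m=arm.camera_model(n); im=arm.snapshot(n); cv2.imwrite('pics/'+f,im); return im,m
def ray(m,u,v):
    K=np.array(m["camera_matrix"]);V=np.array(m["view"])
    d=np.linalg.inv(K)@[u,v,1]; d=np.array([d[0],-d[1],-d[2]])
    R=V[:3,:3]; return -R.T@V[:3,3], R.T@d
def onz(m,u,v,z):
    o,d=ray(m,u,v); return o+d*(z-o[2])/d[2]
def proj(m,p):
    K=np.array(m["camera_matrix"]);V=np.array(m["view"])
    c=V[:3,:3]@p+V[:3,3]; q=K@[c[0],-c[1],-c[2]]; return q[:2]/q[2]
E
python3 - <<'E'
from h import *
for n in("scene","side","wrist"):
    im,m=snap(n,n+'0.png'); print(n,[k for k in m],ray(m,320,200))
print(arm.observe())
E
```

```text
scene ['camera_matrix', 'view'] (array([0.98536844, 0.69909893, 0.6612077 ]), array([-0.41707914, -0.73034246, -0.54097051]))
side ['camera_matrix', 'view'] (array([0.26634308, 0.85403399, 0.64844955]), array([ 0.25602179, -0.82826717, -0.49860699]))
wrist ['camera_matrix', 'view'] (array([ 0.28915945, -0.44608846,  0.37499531]), array([-0.26197926, -0.12021183, -0.95756002]))
{'time': 0.15, 'joint_pos': array([-1.13600557e+00,  2.38639654e-01, -1.40666515e-02,  1.31920256e+00,
       -2.50954554e-05,  1.57079271e+00]), 'dq': array([ 0.00240722, -0.00279989,  0.00135092, -0.00074762, -0.00115432,
       -0.00035604]), 'effort': array([-2.40892759e-04, -5.39077127e+01,  3.46597874e+01,  1.44695755e-02,
       -1.22531881e-05, -1.34259213e-05]), 'position': array([ 0.2209972 , -0.47586207,  0.2308247 ]), 'orientation': array([-3.14048011e+00,  2.50914187e-05,  4.34794400e-01]), 'ft_force': array([ 0.45129024,  0.17426956, -0.155147  ]), 'moment': array([0.0165807 , 0.03441864, 0.02932553]), 'finger_force': 0.0, 'finger_gap': 0.085032474278812}
```

View pics/scene0.png

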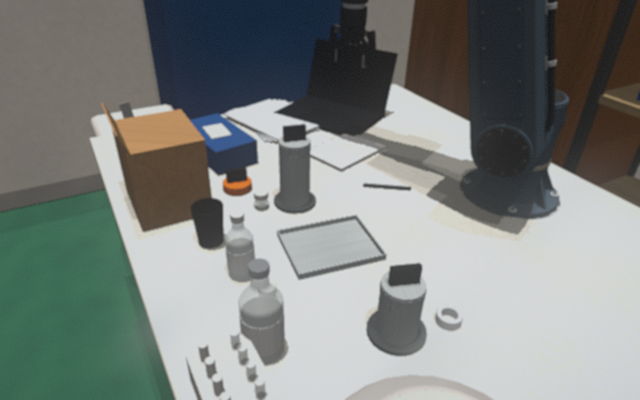

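View pics/side0.png

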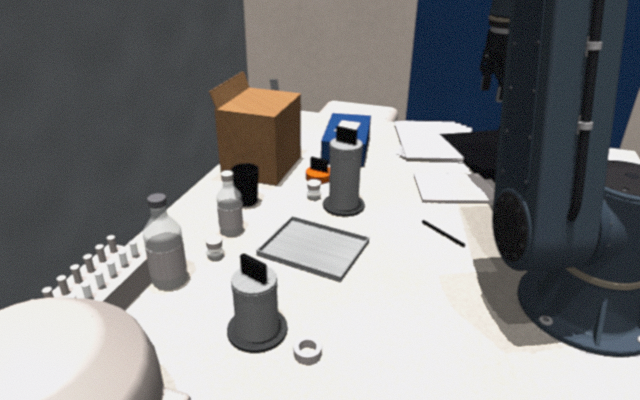

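Scene view candidates: far canister with its bar at (294,132) (side view 347,135), near canister with its bar at (405,273) (side 254,268), and the orange look-alike lid at (237,181), which I leave alone. The tray is at (331,245). I'll triangulate the heights next to tell the two canisters apart.

```bash
python3 - <<'E'
from h import *
A=arm.camera_model("scene");B=arm.camera_model("side")
def tri(a,b):
    o1,d1=ray(A,*a);o2,d2=ray(B,*b)
    t=np.linalg.lstsq(np.c_[d1,-d2],o2-o1,rcond=None)[0]
    p,q=o1+d1*t[0],o2+d2*t[1];return (p+q)/2,np.linalg.norm(p-q)
print('far',tri((294,126),(347,128)));print('near',tri((405,266),(254,260)))
for m,c in((A,[(278,243),(362,218),(384,252),(300,274)]),(B,[(291,219),(368,242),(333,276),(260,248)])):
    P=np.array([onz(m,*x,.016)[:2] for x in c]);print(P.round(3).tolist(),P.mean(0),np.linalg.norm(P-np.roll(P,1,0),axis=1))
S=cv2.imread('pics/scene0.png')[100:230,210:410]; T=cv2.imread('pics/side0.png')[100:230,290:490]
cv2.imwrite('pics/c1.png',cv2.resize(np.hstack([S,T]),(800,260),interpolation=cv2.INTER_CUBIC))
E
```

```text
far (array([ 0.53512914, -0.22080823,  0.20748135]), np.float64(0.0009152933423573638))
near (array([0.56451817, 0.24982778, 0.1509792 ]), np.float64(0.000792540100154738))
[[0.655, -0.061], [0.437, -0.057], [0.465, 0.072], [0.658, 0.052]] [0.55358147 0.00150434] [0.11270137 0.21787822 0.132492   0.19386025]
[[0.629, -0.089], [0.435, -0.054], [0.475, 0.085], [0.651, 0.043]] [ 0.54721877 -0.00368151] [0.13358741 0.19678364 0.14434421 0.18092056]
```

View pics/c1.png

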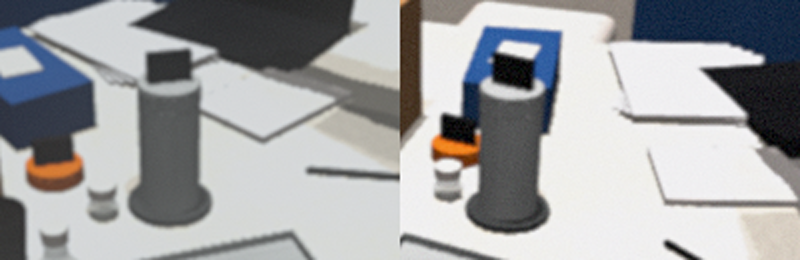

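The far canister at (0.535, -0.221), with its bar top at 0.207 m against 0.212 expected, is the tall one. The near one, at 0.151, is the lower. The orange lid at (55,165) in the crop is separate. Next I go above the tall one for a close look.

```bash
python3 - <<'E'
from h import *
o=arm.observe()['orientation']
arm.movel([0.221,-0.476,0.33],max_speed=.3)
arm.goto([0.535,-0.221,0.33],[np.pi,0,o[2]])
im,m=snap("wrist","w1.png"); print(arm.observe()['joint_pos'],proj(m,np.array([.535,-.221,.21])),arm.observe()['time'])
E
```

```text
[-3.93576054e-01  3.26500433e-01  3.60195178e-01  1.60459032e+00
 -2.76436853e-04  2.31463391e+00] [317.60069667 193.18403372] 2.175
```

View pics/w1.png

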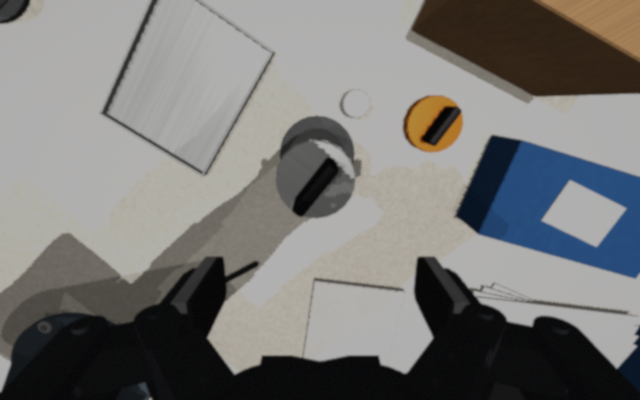

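The wrist view shows the tall lid with its bar centred near (317,187). The orange lid is at (433,123), and the tray corners are at (273,53), (205,173) and (103,113).

```bash
python3 - <<'E'
from h import *
m=arm.camera_model("wrist"); im=cv2.imread('pics/w1.png')
g=cv2.cvtColor(im,cv2.COLOR_BGR2GRAY)
for th in(25,35,45):
    k=np.zeros_like(g);k[140:230,270:365]=(g[140:230,270:365]<th)*255
    c=max(cv2.findContours(k,0,2)[0],key=cv2.contourArea)
    r=cv2.minAreaRect(c);b=cv2.boxPoints(r)
    for z in (.212,):
        P=np.array([onz(m,*x,z)[:2] for x in b]);e=P[1]-P[0],P[2]-P[1];L=max(e,key=np.linalg.norm)
        print(th,r,P.mean(0),[np.linalg.norm(x) for x in e],np.arctan2(L[1],L[0])%np.pi)
T=[onz(m,*x,.016)[:2] for x in[(273,53),(205,173),(103,113)]]
print(T,np.linalg.norm(T[0]-T[1]),np.linalg.norm(T[1]-T[2]),(T[0]+T[2])/2)
# cap outline
cv2.imwrite('pics/c2.png',cv2.resize(np.clip(im[110:230,260:380]*2.,0,255).astype(np.uint8),(600,600),interpolation=cv2.INTER_CUBIC))
E
```

```text
25 ((314.59759521484375, 186.8780517578125), (16.08589744567871, 62.78185272216797), 38.65980529785156) [ 0.53876858 -0.21630231] [np.float64(0.05360586348887601), np.float64(0.01332570018897261)] 2.9070331579447948
35 ((314.5975646972656, 186.8780517578125), (17.022939682006836, 63.718894958496094), 38.65980911254883) [ 0.53874956 -0.21630178] [np.float64(0.05439168590710756), np.float64(0.014097250587333247)] 2.9066993114490884
45 ((314.71954345703125, 186.97560119628906), (17.959983825683594, 64.03124237060547), 38.65980911254883) [ 0.53870855 -0.21643233] [np.float64(0.054648467882804905), np.float64(0.014874272480724232)] 2.906476809583669
[array([ 0.63316207, -0.11037588]), array([ 0.44430006, -0.08189268]), array([0.46520495, 0.07255981])] 0.19099777657173564 0.1558607888477343 [ 0.54918351 -0.01890803]
```

View pics/c2.png

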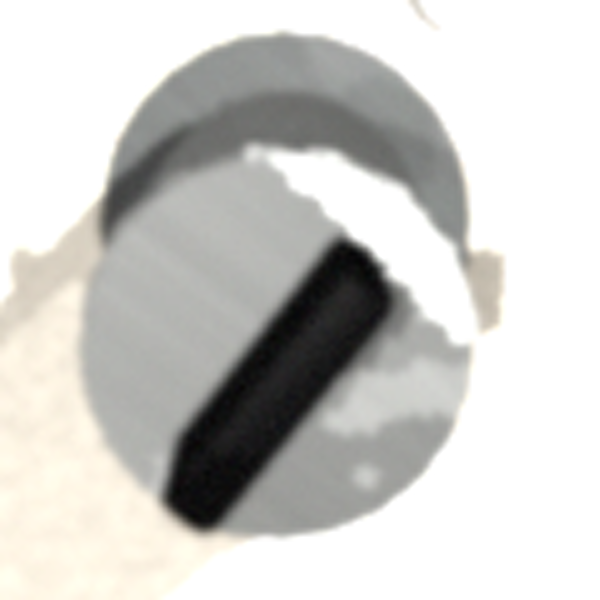

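```bash
python3 - <<'E'
from h import *
m=arm.camera_model("wrist")
print('cap',onz(m,315.4,179,.174),'bartop',onz(m,316.6,184.4,.212))
p=np.array([.538,-.2175]);yaw=2.907
arm.goto([*p,.30],[np.pi,0,yaw]); im,m=snap("wrist","w2.png")
g=cv2.cvtColor(im,cv2.COLOR_BGR2GRAY)
u,v=proj(m,np.array([*p,.212])).astype(int);print(u,v)
k=np.zeros_like(g);s=np.s_[v-60:v+60,u-60:u+60];k[s]=(g[s]<35)*255
c=max(cv2.findContours(k,0,2)[0],key=cv2.contourArea);r=cv2.minAreaRect(c)
P=np.array([onz(m,*x,.212)[:2] for x in cv2.boxPoints(r)]);e=P[1]-P[0],P[2]-P[1];L=max(e,key=np.linalg.norm)
print(r,P.mean(0),[np.linalg.norm(x) for x in e],np.arctan2(L[1],L[0])%np.pi,arm.observe()['joint_pos'])
cv2.imwrite('pics/c3.png',cv2.resize(np.clip(im[v-80:v+80,u-80:u+80]*2.,0,255).astype(np.uint8),(560,560),interpolation=cv2.INTER_CUBIC))
E
```

```text
cap [ 0.53759282 -0.21739211  0.174     ] bartop [ 0.54202702 -0.21704203  0.212     ]
321 203
((320.732421875, 196.49459838867188), (71.19004821777344, 14.507704734802246), 88.66777801513672) [ 0.53329191 -0.21666343] [np.float64(0.01052747535102636), np.float64(0.05558625266876048)] 2.936092113245155 [-3.84358400e-01  3.26093485e-01  2.84026713e-01  1.52864357e+00
  1.25719037e-05 -1.49046663e-01]
```

View pics/c3.png

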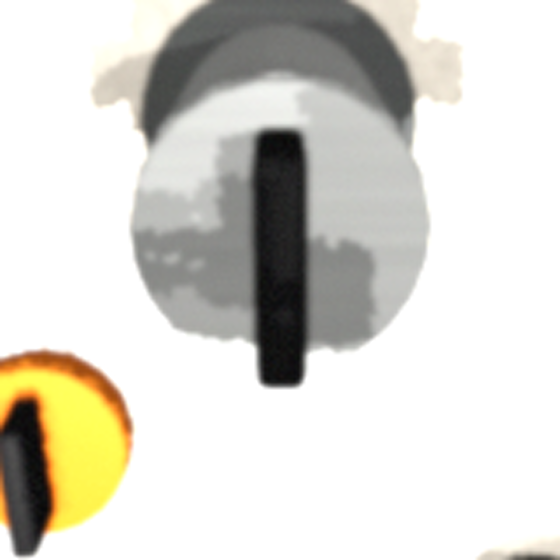

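The crop shows the steel lid with its bar upright at the centre, and the orange lid clear at lower left. Averaging the two opposed views puts the axis at about (0.537, -0.217) and the bar at 2.93 rad. I'll grasp and turn.

```bash
python3 - <<'E'
from h import *
p=[.537,-.2168];o=[np.pi,0,2.93]
arm.set_gripper(.05)
arm.goto([*p,.26],o)
print(arm.movel([*p,.181],max_speed=.06,contact_N=8))
arm.set_gripper(0.0,60)
s=arm.observe();print(s['finger_gap'],s['finger_force'],s['ft_force'],s['position'],s['time'])
if .009<s['finger_gap']<.016:
    q=np.array(s['joint_pos'])
    for i in range(7):
        q[5]-=.2; arm.move_joints(q); s=arm.observe()
        print(i,s['position'].round(4),s['orientation'].round(3),s['ft_force'].round(1),s['moment'].round(2),round(s['time'],2))
E
```

```text
False
0.011195496802796762 58.833982944488525 [0.00828696 0.67745859 2.81143092] [ 0.53716748 -0.21684018  0.18131792] 6.95
0 [ 0.5372 -0.2168  0.1813] [-3.141e+00  1.000e-03  3.126e+00] [-0.1  0.7  0.8] [-0.03 -0.01  0.08] 7.26
1 [ 0.5372 -0.2169  0.1813] [-3.141  0.    -2.96 ] [-0.8  0.2  1.3] [-0.02  0.01  0.03] 7.57
2 [ 0.5372 -0.2169  0.1813] [-3.141  0.    -2.761] [ 0.  -0.1  0.9] [-0.   -0.02  0.04] 7.88
3 [ 0.5372 -0.2168  0.1813] [-3.141  0.    -2.561] [-0.1 -0.2 -0.2] [-0.    0.05  0.04] 8.18
4 [ 0.5372 -0.2168  0.1813] [-3.141  0.    -2.362] [ 0.3 -1.   0.8] [0.   0.08 0.01] 8.49
5 [ 0.5369 -0.2166  0.1813] [-3.142  0.    -2.162] [-0.9  1.8  2.3] [0.33 0.34 0.09] 8.8
6 [ 0.5371 -0.2165  0.1814] [-3.141e+00  1.000e-03 -1.961e+00] [-1.2  3.5  2.7] [0.77 0.21 0.07] 9.11
```

```bash
python3 - <<'E'
from h import *
for z in(.19,.20,.215,.28):
    h=arm.movel([.5371,-.2165,z],max_speed=.05,contact_N=15); s=arm.observe()
    print(z,h,s['position'].round(4),s['ft_force'].round(1),s['moment'].round(2),round(s['finger_gap'],4))
    if h: break
snap("scene","s2.png"); im,m=snap("side","d2.png")
E
```

```text
0.19 False [ 0.5373 -0.2166  0.1904] [-0.6  2.3 -0.9] [0.57 0.13 0.06] 0.0114
0.2 False [ 0.5374 -0.2169  0.2005] [-0.5 -0.6 -1.6] [-0.01 -0.04  0.04] 0.0112
0.215 False [ 0.5373 -0.2166  0.2154] [-0.2 -0.2 -1.9] [ 0.04  0.   -0.03] 0.0113
0.28 False [ 0.537  -0.2164  0.2797] [-0.4 -0.4 -2. ] [ 0.03 -0.   -0.01] 0.0112
```

View pics/d2.png

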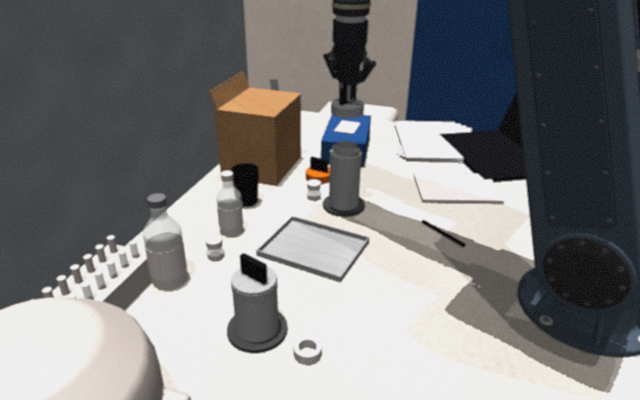

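The lid is in the gripper and the tall canister is open (side view 345,150). I'll move above the tray and take a wrist look at it.

```bash
python3 - <<'E'
from h import *
s=arm.observe()
arm.movel([.55,-.015,.28],max_speed=.15)
im,m=snap("wrist","w3.png")
for a in(.1,-.1):
  for b in(.08,-.08):
    e=np.array([.989,-.147]);f=np.array([.147,.989]);c=np.array([.553,-.015])+a*e+b*f
    print(proj(m,np.array([*c,.016])).round())
print(arm.observe()['time'],arm.observe()['joint_pos'])
E
```

```text
[262. 238.]
[225. 122.]
[406. 206.]
[385.  81.]
13.3333 [-2.83356222e-02  2.71539792e-01  1.55764551e-01  1.45449180e+00
 -3.24162788e-04 -1.21580445e+00]
```

View pics/w3.png

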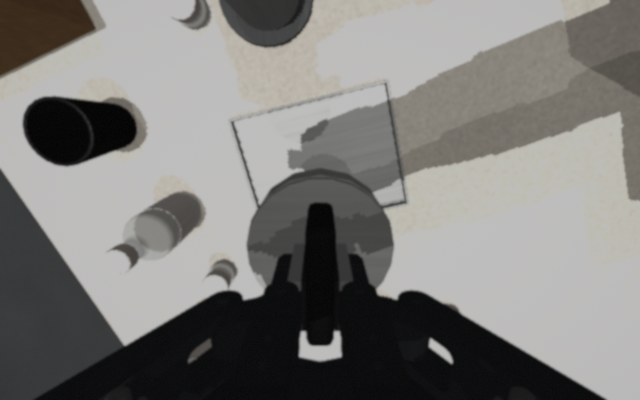

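The tray corners at (232,121), (386,82) and (406,204) agree with the prediction to about 7 px, so the centre is about (0.550, -0.015). I'll lower the lid.

```bash
python3 - <<'E'
from h import *
p=[.55,-.015]
arm.movel([*p,.05],max_speed=.12)
h=arm.movel([*p,.028],max_speed=.02,contact_N=4); s=arm.observe()
print(h,s['position'],s['ft_force'],s['moment'],s['time'])
E
```

```text
True [ 0.54985216 -0.01497824  0.03329954] [-1.3289586  -0.66472942  7.38332478] [ 0.054786    0.16273412 -0.0210284 ] 16.2
```

Contact came at TCP z = 0.0333, and 0.033 was expected, so the lid is on the tray floor. I'll release, retreat and check.

```bash
python3 - <<'E'
from h import *
arm.set_gripper(.035); arm.pause(.2)
arm.movel([.55,-.015,.20],max_speed=.12)
arm.movel([.45,-.1,.33],max_speed=.2)
a,_=snap("scene","s4.png"); print(arm.observe()['time'])
b,_=snap("side","d4.png")
cv2.imwrite('pics/c4.png',cv2.resize(np.hstack([a[150:350,230:430],b[150:350,200:400]]),(800,400)))
E
```

```text
19.425
```

View pics/c4.png

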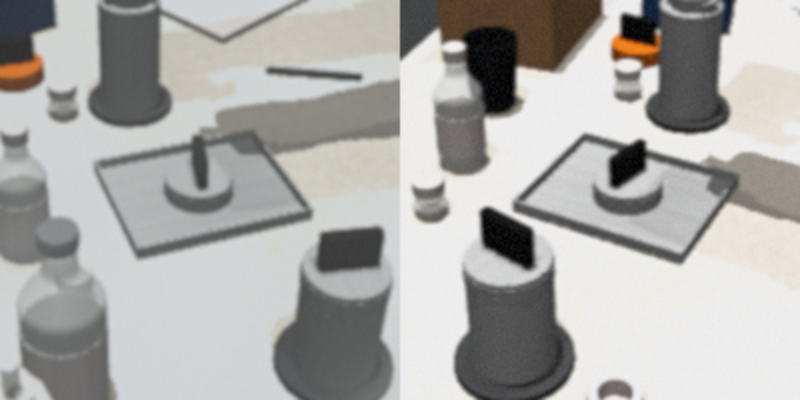

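Both views show the lid upright and flat near the tray centre at (199,182) and (628,182), and the lower lid still in place.

```bash
python3 -c "
from cell import arm
print(arm.finish_job())"
```

```text
the job is handed in; nothing more can be done
None
```

The tall canister's lid is unscrewed and lies upright and flat near the centre of the tray; the lower canister stayed closed, and I handed the job in at about 19.4 s of the 43 s allowed (no verdict came back).

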